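# Push a row of spacers home and shut the keeper

## Task

With your fingertips, slowly push the row of four aluminium spacers along the channel from its open end, all together as one touching train, until the first one is right up against the end stop. Then push the swing keeper fully shut across the channel behind the last spacer. Do not lift any spacer, and leave the spare spacer, the can and the screwdriver where they are.

Things in the scene. Friction and masses are not known exactly. Their poses are not given: they have to be found in the camera images.
- rail: Fixed dark steel channel, open on top. Origin: its centre line at bench height; +x runs along it to the end stop. Floor 8 mm thick; 44 mm wide inside, lips 6 mm thick, tops 18 mm above the bench. Runs from x = -170 mm (open end) to the stop, a plate 44 mm high, face at x = +150 mm. On the +y side an ear at x = -3 mm, out to y = 62 mm, carries the keeper. Bolted feet to y = +-49 mm, 11 mm high.
- stop_face (a point): Centre of the end stop's face that the first spacer must meet: channel x = +150 mm, y = 0, 24 mm above the bench. The stop is bright steel, 12 mm thick, 56 mm wide.
- keeper (a joint): Keeper: brass swing arm on a vertical pivot. 0 = points away from the channel (its +y); grows anticlockwise seen from above; pi/2 = along the channel, away from the stop; pi = shut at its limit, square across the channel. Starts at 0.4 to 1.3. Arm 10 mm wide, 22 to 36 mm above the bench, 75 mm long. Stays where left; 0.6 N at 50 mm moves it. Shut, it stands 4 mm behind a train that is home.
- keeper_pivot (a point): Pivot axis of the keeper (round hub, 18 mm diameter), at mid-height of the arm, 29 mm above the bench: channel x = -3 mm, y = +48 mm.
- keeper_tip (a point): Middle of the free end of the keeper's arm, 75 mm from the pivot, at mid-height of the arm, 29 mm above the bench.
- spacer1: The first (nearest the end stop) of four alike loose aluminium blocks in a touching row in the channel: 36 mm along it, 40 mm wide, 32 mm high, drilled on top, 0.08 to 0.17 kg. Origin: centre of its underside, 8 mm above the bench; the top 22 mm show above the lips; x points along the channel to the stop. Home, its centre is at channel x = 132 mm.
- spacer2: The second of four alike loose aluminium blocks in a touching row in the channel: 36 mm along it, 40 mm wide, 32 mm high, drilled on top, 0.08 to 0.17 kg. Origin: centre of its underside, 8 mm above the bench; the top 22 mm show above the lips; x points along the channel to the stop. Home, its centre is at channel x = 96 mm.
- spacer3: The third of four alike loose aluminium blocks in a touching row in the channel: 36 mm along it, 40 mm wide, 32 mm high, drilled on top, 0.08 to 0.17 kg. Origin: centre of its underside, 8 mm above the bench; the top 22 mm show above the lips; x points along the channel to the stop. Home, its centre is at channel x = 60 mm.
- spacer4: The last (farthest from the end stop: the one to push on) of four alike loose aluminium blocks in a touching row in the channel: 36 mm along it, 40 mm wide, 32 mm high, drilled on top, 0.08 to 0.17 kg. Origin: centre of its underside, 8 mm above the bench; the top 22 mm show above the lips; x points along the channel to the stop. Home, its centre is at channel x = 24 mm.
- spare: Bystander: a fifth spacer of the same kind (36 x 40 x 32 mm) on the bench beyond the channel's open end, not wanted. Origin at the centre of its underside.
- can: Bystander: a closed red tin can, 66 mm diameter, 120 mm high, on the bench past the end stop. Origin at the centre of its underside.
- screwdriver: Bystander: a screwdriver about 200 mm long with a black handle, lying on the bench along the channel's -y side. Origin under its middle.
Mind the look-alikes: they are no part of the job. Leave any yellow look-alike of the spacer3 alone.

How it is judged:
By the outcome, as a careful person would: the job done as asked, in the order asked, and still so for the second after the job is handed in, with the robot touching nothing.
It also fails if it takes over 54 s, if anything falls off the work surface, if the arm or the gripper's body presses on something with over 40 N, if the wrist force passes 120 N, or if a joint passes its speed limit or range.

## Robot

A 7-joint arm with a two-finger parallel gripper is mounted at the origin on the work surface. World frame = base frame: x ahead of the robot, y to its left, z up, the work surface at z = 0. Lengths are in m, angles in degrees, forces in N, time in s.
With the tool pointing down it reaches from about 0.425 to 0.875 m from the base axis. Payload 4.7 kg.
Tool frame: the origin (TCP) lies between the finger pads; the fingertips stand 11 mm ahead of it and the grasp point (between the pads) lies 8 mm behind it (env.tcp_to_tips is the distance from the TCP to the fingertips, in m); z points along the fingers, y is the line along which they close (so a half turn about z gives the same grasp; the last joint's range is limited). The gripper opens to 87 mm and grips with 3 to 60 N. Pads are 19 mm wide; open, the fingers measure 117 mm over their backs; the gripper's body (75 mm by 190 mm) begins 51 mm behind the grasp point.
Start: joints at [-75.166, 18.392, -4.016, 83.108, 1.295, 78.541, -3.26], TCP at [0.158, 0.631, 0.234] pointing down, gripper open.
Joint ranges: [-163.93, 163.93], [-17.29, 119.83], [-79.2, 71.16], [3.27, 140.29], [-89.18, 269.18], [5.43, 117.66], [-154.24, 154.24]. Speed limits (degrees/s): [147.25, 147.25, 180, 180, 180, 180, 180].

## Interface

Orientations are given as [roll, pitch, yaw] about the fixed x, y, z axes, in that order (R = Rz(yaw) Ry(pitch) Rx(roll)).
In Python, from cell import env, viewer gives the robot as it stands.
- The arm moves only by the tool step_arm, never from a script. Its arguments are lists of equal length, an entry for each row: "delta_pos": the shift along the tool's x, y, z in units of 0.2 m (1.0 is 0.2 m), a list of three; "rot": the turn, a rotation vector about the tool's x, y, z in units of 1.5 rad (1.0 is 1.5 rad), a list of three; "gripper": the gripper command: -1 is shut, 1 is fully open, values between are in proportion. A call has 1 to 20 rows; each row is the pose to reach, as a shift and turn from the pose commanded when the call began, along the tool's axes at that moment; what a row does not reach only later rows make up. A row lasts 1/8 s, in which the tool goes at most 62.5 mm and 10.7 degrees, less where a joint would pass 70% of its speed; a pose out of reach is approached as far as the arm can. A call with a number of a shift or a turn outside -1 to 1 is refused whole. A call with a gripper value outside its range is refused whole. The fingers move at their own pace and stop on an object; "squeeze" is the grip in N (left out, the last holds). Time passes only in rows, so rows that repeat a pose let the fingers close. It gives the time, the measured TCP pose, the force, the opening and the grip force at its end, in the units of the state.
- env.get_obs(): the state, without advancing time (a new reading comes with each control period).
- viewer.read_camera(name): name is "side" or "top"; returns a dict with "img" (400x640x3 uint8, red, green, blue), "fx", "fy", "cx", "cy" (pixels), "pose" (4x4, takes a point from camera to world coordinates). Camera axes: x right, y down, z forward; pixel columns grow to the right and rows downward; lengths in m; the calibration is good to about 2 mm. A picture is of the moment at which its call begins. There is no depth.
- env.sign_off(): hands the job in; it is judged then, once.
The state is a dict: "time_s": time; "qpos": joint angles; "joint_velocities": joint speeds; "effort": joint torques, N m; "tool_pos": TCP position; "tool_rot": TCP orientation; "force": force on the tool from outside, world axes, zero at the start; "wrist_torque": the same for the moment, N m; "grip_width": finger opening in m; "grasp_force": force on a finger pad.
Only numpy, scipy, OpenCV 4.12 (cv2) and the standard library are available. Lean on these libraries where they do the work, as an engineer would, in place of code of your own. Each camera call takes 0.05 s, during which the arm holds its last target. There are 200 camera calls.

## Working session

There is one attempt and no reset: what is moved stays moved. The work goes in short steps, Python scripts to look and compute and a tool call to move; the robot and the scene stay as the last step left them, time stands still between calls to the robot, and variables do not carry over. Pictures are saved under pics/ and viewed, at most 10 in all, crops included, and the job is handed in when it is done.

Besides the shell and the picture viewer there is one more tool, called after ">>>" by a JSON object that holds its "method" and its "body", one argument or row to a line. step_arm: Moves the arm, as the interface text tells. Shifts and turns lie within -1 to 1; 1 stands for 0.2 m of shift or 1.5 rad of turn. Its arguments: {"type":"object","properties":{"delta_pos":{"type":"array"},"rot":{"type":"array"},"gripper":{"type":"array"},"squeeze":{"type":"number"}},"required":["delta_pos","rot","gripper"]}

```bash
mkdir -p pics
cat > h.py <<'E'
import numpy as np, cv2
from cell import env, viewer
def cam(n):
    return viewer.read_camera(n)
def ray(c,u,v,z):
    d=c['pose'][:3,:3]@np.array([(u-c['cx'])/c['fx'],(v-c['cy'])/c['fy'],1]); o=c['pose'][:3,3]
    return o+d*(z-o[2])/d[2]
def proj(c,p):
    q=c['pose'][:3,:3].T@(np.array(p)-c['pose'][:3,3]); return np.array([c['fx']*q[0]/q[2]+c['cx'],c['fy']*q[1]/q[2]+c['cy']])
def save(c,n): cv2.imwrite('pics/'+n,cv2.cvtColor(c['img'],cv2.COLOR_RGB2BGR))
E
python3 - <<'E'
from h import *
for n in('top','side'):
    c=cam(n); save(c,n+'0.png'); print(n,c['fx'],c['cx'],c['cy'],np.round(c['pose'],3).tolist())
o=env.get_obs(); print(o['tool_pos'],o['tool_rot'],o['time_s'],o['grip_width'])
E
```

```text
top 369.25611846066806 320.64347517603034 198.3412240579277 [[0.055, -0.976, 0.209, 0.421], [-0.998, -0.054, 0.012, 0.026], [0.0, -0.21, -0.978, 0.793], [0.0, 0.0, 0.0, 1.0]]
side 502.062541460307 313.9461811412942 195.14269573427615 [[-0.983, -0.12, 0.139, 0.438], [-0.184, 0.64, -0.746, 0.768], [0.001, -0.759, -0.651, 0.688], [0.0, 0.0, 0.0, 1.0]]
[0.15747004 0.63016181 0.2325906 ] [-1.79903105e+02  5.88226811e-03  1.65972505e+02] 0.1 0.08708443718070047
```

View pics/top0.png

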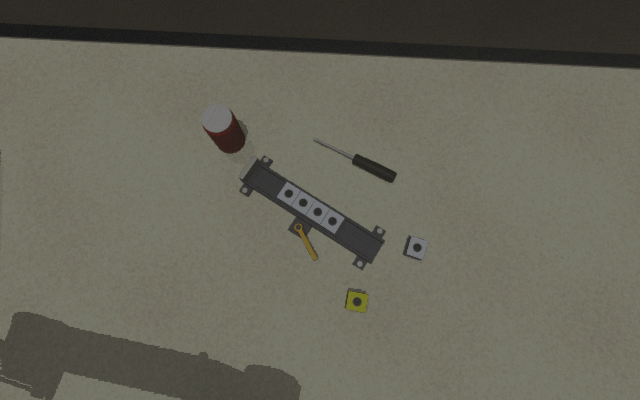

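View pics/side0.png

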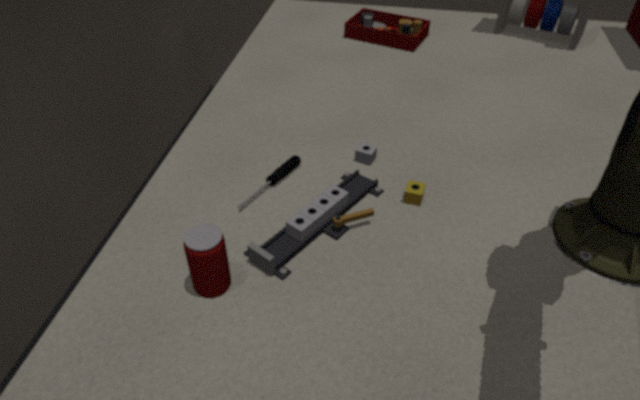

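The top view shows the channel running from its open end at about (377,245) up-left to the stop at about (248,172). The spacer holes are at about (289,193), (303,202), (318,212) and (333,221), and the keeper pivot is at about (299,228) with its tip at about (316,260). The side view agrees: the stop is near (262,250), the can is at (207,260), the spare at (366,153) and the yellow decoy at (415,192).

Run:
```python
from h import *
C={n:cam(n) for n in('top','side')}
seeds={'top':[(289,193),(303,202),(318,212),(333,221)],'side':[(299,221),(312,211),(324,202),(336,191)]}
H={}
for n,c in C.items():
    g=cv2.cvtColor(c['img'],cv2.COLOR_RGB2GRAY).astype(float); L=[]
    for u,v in seeds[n]:
        w=g[v-6:v+7,u-6:u+7]; yy,xx=np.mgrid[v-6:v+7,u-6:u+7]
        r=np.hypot(yy-v,xx-u)<6; k=np.clip(110-w,0,None)*r
        # keep component at the centre
        _,lab=cv2.connectedComponents((k>0).astype(np.uint8)); l=lab[6,6] if lab[6,6] else lab[5:8,5:8].max()
        k=k*(lab==l); L.append((float((k*xx).sum()/k.sum()),float((k*yy).sum()/k.sum())))
    H[n]=L; P=np.array([ray(c,*q,0.040)[:2] for q in L]); print(n,np.round(L,1).tolist(),np.round(P,4).tolist(),np.round(np.hypot(*np.diff(P,axis=0).T),4))
    d=P[0]-P[-1]; print(' yaw',np.degrees(np.arctan2(d[1],d[0])))
    hsv=cv2.cvtColor(c['img'],cv2.COLOR_RGB2HSV)
    m=cv2.inRange(hsv,(12,110,70),(24,255,255)); nn,lab,st,ce=cv2.connectedComponentsWithStats(m)
    for i in range(1,nn):
        if st[i,4]>40 and 150<ce[i][1]<300 and 250<ce[i][0]<420:
            pts=np.argwhere(lab==i)[:,::-1].astype(np.float32); b=cv2.boxPoints(cv2.minAreaRect(pts))
            print(' brass',st[i],ce[i].round(1),b.round(1).tolist(),[ray(c,*q,0.036)[:2].round(4).tolist() for q in b])
    # bystanders
# enlarged crops
a=cv2.resize(C['top']['img'][145:275,225:395],None,fx=4.5,fy=4.5,interpolation=cv2.INTER_CUBIC)
cv2.imwrite('pics/crop0.png',cv2.cvtColor(cv2.convertScaleAbs(a,alpha=1.5),cv2.COLOR_RGB2BGR))
```

```text
top [[288.3, 193.2], [302.7, 202.2], [317.3, 211.4], [332.0, 220.8]] [[0.5896, 0.1026], [0.5719, 0.0713], [0.5542, 0.0398], [0.5365, 0.0085]] [0.036  0.0361 0.0361]
 yaw 60.55781158376956
 brass [294 223  23  37 192] [305.4 241. ] [[292.6000061035156, 225.1999969482422], [299.79998779296875, 221.60000610351562], [317.79998779296875, 257.6000061035156], [310.6000061035156, 261.20001220703125]] [[0.5233, 0.0892], [0.5316, 0.0748], [0.4602, 0.0335], [0.4522, 0.0476]]
side [[299.3, 220.6], [311.7, 210.7], [323.5, 201.2], [335.4, 191.5]] [[0.5909, 0.1021], [0.5732, 0.0707], [0.5556, 0.0395], [0.5372, 0.0062]] [0.036  0.0358 0.038 ]
 yaw 60.77234772473618
 brass [333 209  40  13 144] [352.4 215.1] [[332.79998779296875, 217.3000030517578], [371.3999938964844, 207.60000610351562], [372.79998779296875, 213.10000610351562], [334.20001220703125, 222.6999969482422]] [[0.5311, 0.0773], [0.4618, 0.0365], [0.4578, 0.0514], [0.5263, 0.0915]]
```

View pics/crop0.png

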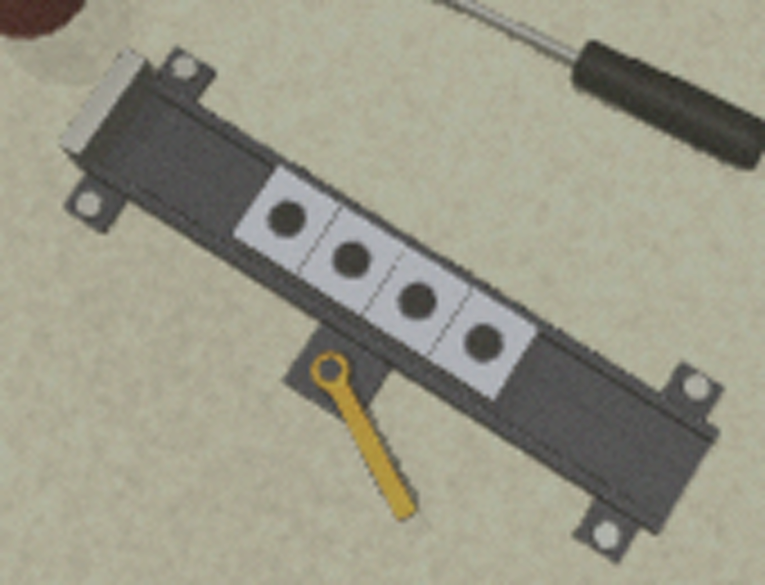

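The crop confirms the rail layout: the keeper hub is at crop (329,370), the tip at (405,512) and the stop face edge at about (147,62)–(80,158). Next I'll work out the rail frame and the first move.

```bash
cat >> h.py <<'E'
from scipy.spatial.transform import Rotation as Ro
def delta(targets):
    """targets: rows [x,y,z,yaw] world -> move units from the measured pose"""
    o=env.get_obs(); R=Ro.from_euler('xyz',o['tool_rot'],degrees=True)
    for t in targets:
        d=R.inv().apply(np.array(t[:3])-o['tool_pos'])/0.2
        r=(R.inv()*Ro.from_euler('xyz',[180,0,t[3]],degrees=True)).as_rotvec()/1.5
        print(np.round(d,4).tolist(),np.round(r,4).tolist())
E
python3 - <<'E'
from h import *
c=cam('top'); f=lambda x,y:(225+(x+.5)/4.5-.5,145+(y+.5)/4.5-.5)
yaw=np.radians(60.65); X=np.array([np.cos(yaw),np.sin(yaw)]); Y=np.array([-X[1],X[0]])
h=np.array([[.5896,.1026],[.5719,.0713],[.5542,.0398],[.5365,.0085]]); 
piv=ray(c,*f(329,370),.036)[:2]; tip=ray(c,*f(405,512),.036)[:2]
O1=piv+3/1e3*X-48/1e3*Y; hm=h.mean(0)
print('piv',piv,'tip',tip,'len',np.hypot(*(tip-piv)),'O from pivot',O1,'holes lateral vs O1',(h-O1)@Y,'x',(h-O1)@X)
for n,p,z in[('face',(147,62),.044),('face',(80,158),.044),('screw',(185,67),.011),('screw',(89,203),.011),('screw',(697,387),.011),('screw',(606,535),.011),('end',(718,432),.018),('end',(657,533),.018)]:
    q=ray(c,*f(*p),z)[:2]-O1; print(n,q@X,q@Y)
for n,p,z in[('spare',(417,248),.032),('yellow',(357,301),.032),('can',(218,118),.12),('sdtip',(315,140),.01),('sdend',(393,177),.02)]:
    q=ray(c,*p,z)[:2]; print(n,q,(q-O1)@X,(q-O1)@Y)
d=tip-piv; print('theta',np.degrees(np.arctan2(-(d@X),d@Y)))
delta([[.4,.3,.2,110]])
E
```

```text
piv [0.52052478 0.07838097] tip [0.45827203 0.03983982] len 0.07321765878033974 O from pivot [0.56383402 0.05746901] holes lateral vs O1 [-0.00033805 -0.00025148 -0.00026293 -0.00017635] x [ 0.05196708  0.01600915 -0.0201231  -0.05608103]
face 0.1485798199647502 -0.027429627868683158
face 0.14830116927512027 0.027922912450558845
screw 0.14220506466708274 -0.041367870450475526
screw 0.14254108376277638 0.040448525717006086
screw -0.15083224754677801 -0.04068771928897114
screw -0.15035144918526197 0.041303284274012295
end -0.16930723771254513 -0.026498466816170914
end -0.16917054886205882 0.028534070736455076
spare [ 0.49105887 -0.16819115] -0.23236510319566758 -0.04717194363806425
yellow [ 0.37955073 -0.04915254] -0.1832610350989219 0.10836919752256428
can [0.71435501 0.24269351] 0.23522627931728773 -0.040413845326300483
sdtip [0.72166248 0.05488258] 0.0751041149512132 -0.13883761870242647
sdend [ 0.64244943 -0.11921649] -0.1154736686965135 -0.15512569561082912
theta 61.111962835675946
[-1.5766, -1.3086, 0.1665] [-0.0005, 0.0003, 0.6513]
```

>>> {"method": "step_arm", "body": {
  "delta_pos": [
    [-1,-1,0],
    [-1,-1,0],
    [-1,-1,0],
    [-1,-1,0],
    [-1,-1,0],
    [-1,-1,0],
    [-1,-1,0],
    [-1,-1,0]
  ],
  "rot": [
    [0,0,0.6],
    [0,0,0.6],
    [0,0,0.6],
    [0,0,0.6],
    [0,0,0.6],
    [0,0,0.6],
    [0,0,0.6],
    [0,0,0.6]
  ],
  "gripper": [-1,-1,-1,-1,-1,-1,-1,-1],
  "squeeze": 10
}}

```text
time_s: 1.25
tool_pos: [0.302, 0.3894, 0.2334]
tool_rot: [-180.0, -0.0, 114.6]
force: [-0.1, -0.2, 0.2]
grip_width: 0.0151
grasp_force: 0.0
```

>>> {"method": "step_arm", "body": {
  "delta_pos": [
    [-1,0.35,0],
    [-1,0.35,0],
    [-1,0.35,0],
    [-1,0.35,0],
    [-1,0.35,0],
    [-1,0.35,0],
    [-1,0.35,0],
    [-1,0.35,0]
  ],
  "rot": [
    [0,0,0.626],
    [0,0,0.626],
    [0,0,0.626],
    [0,0,0.626],
    [0,0,0.626],
    [0,0,0.626],
    [0,0,0.626],
    [0,0,0.626]
  ],
  "gripper": [-1,-1,-1,-1,-1,-1,-1,-1]
}}

```text
time_s: 2.25
tool_pos: [0.4491, 0.2356, 0.2335]
tool_rot: [-180.0, 0.0, 60.8]
force: [-0.5, 0.3, 0.2]
grip_width: -0.0001
grasp_force: 0.0
```

>>> {"method": "step_arm", "body": {
  "delta_pos": [
    [-0.976,0.938,0],
    [-0.976,0.938,0],
    [-0.976,0.938,0],
    [-0.976,0.938,0],
    [-0.976,0.938,0],
    [-0.976,0.938,0],
    [-0.976,0.938,0.2],
    [-0.976,0.938,0.4],
    [-0.976,0.938,0.6],
    [-0.976,0.938,0.75],
    [-0.976,0.938,0.75],
    [-0.976,0.938,0.75]
  ],
  "rot": [
    [0,0,0],
    [0,0,0],
    [0,0,0],
    [0,0,0],
    [0,0,0],
    [0,0,0],
    [0,0,0],
    [0,0,0],
    [0,0,0],
    [0,0,0],
    [0,0,0],
    [0,0,0]
  ],
  "gripper": [-1,-1,-1,-1,-1,-1,-1,-1,-1,-1,-1,-1]
}}

```text
time_s: 3.75
tool_pos: [0.518, -0.0259, 0.0847]
tool_rot: [179.9, -0.1, 60.7]
force: [0.6, -0.2, -0.3]
grip_width: 0.0005
grasp_force: 0.0
```

```bash
cat >> h.py <<'E'
YAW=60.65; O=np.array([.5638,.0575]); X=np.array([np.cos(np.radians(YAW)),np.sin(np.radians(YAW))]); Y=np.array([-X[1],X[0]])
def rail(): 
    o=env.get_obs(); q=o['tool_pos'][:2]-O; print('rail x,y',q@X,q@Y,'z',o['tool_pos'][2],'rot',o['tool_rot'],'t',o['time_s'],'F',o['force'])
def W(x,y,z,yaw=YAW): return [*(O+x*X+y*Y),z,yaw]
E
python3 - <<'E'
from h import *
rail(); delta([W(-.096,0,.027)])
c=cam('side'); cv2.imwrite('pics/side1.png',cv2.cvtColor(cv2.resize(c['img'][90:310,220:460],None,fx=2.5,fy=2.5),cv2.COLOR_RGB2BGR))
E
```

```text
rail x,y -0.09517555853175878 -0.0009663578179151418 z 0.08467107319398141 rot [ 1.79944208e+02 -7.26038471e-02  6.07264962e+01] t 3.75 F [ 0.58518581 -0.17677265 -0.30150214]
[-0.0045, -0.0051, 0.2883] [0.0006, -0.0008, 0.0009]
```

View pics/side1.png

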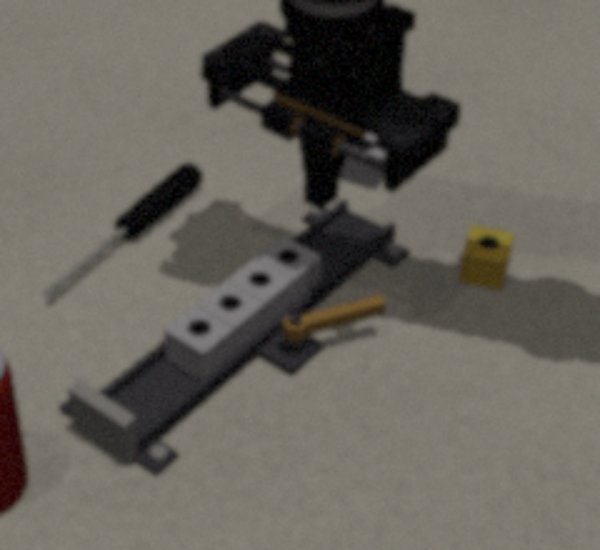

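The closed fingertips are over the channel, behind the last spacer (tip at crop (318,200)). I'll descend into the channel now.

>>> {"method": "step_arm", "body": {
  "delta_pos": [
    [-0.005,-0.005,0.1],
    [-0.005,-0.005,0.18],
    [-0.005,-0.005,0.25],
    [-0.005,-0.005,0.288],
    [-0.005,-0.005,0.288],
    [-0.005,-0.005,0.288]
  ],
  "rot": [
    [0,0,0],
    [0,0,0],
    [0,0,0],
    [0,0,0],
    [0,0,0],
    [0,0,0]
  ],
  "gripper": [-1,-1,-1,-1,-1,-1]
}}

```text
time_s: 4.55
tool_pos: [0.5162, -0.0277, 0.0263]
tool_rot: [180.0, -0.0, 60.6]
force: [0.4, 0.2, -0.4]
grip_width: 0.0005
grasp_force: 0.0
```

>>> {"method": "step_arm", "body": {
  "delta_pos": [
    [0.01,0,0],
    [0.02,0,0],
    [0.03,0,0],
    [0.04,0,0],
    [0.05,0,0],
    [0.06,0,0],
    [0.07,0,0],
    [0.08,0,0],
    [0.09,0,0],
    [0.1,0,0],
    [0.11,0,0],
    [0.12,0,0],
    [0.13,0,0],
    [0.14,0,0],
    [0.15,0,0],
    [0.16,0,0],
    [0.17,0,0],
    [0.18,0,0],
    [0.19,0,0],
    [0.2,0,0]
  ],
  "rot": [
    [0,0,0],
    [0,0,0],
    [0,0,0],
    [0,0,0],
    [0,0,0],
    [0,0,0],
    [0,0,0],
    [0,0,0],
    [0,0,0],
    [0,0,0],
    [0,0,0],
    [0,0,0],
    [0,0,0],
    [0,0,0],
    [0,0,0],
    [0,0,0],
    [0,0,0],
    [0,0,0],
    [0,0,0],
    [0,0,0]
  ],
  "gripper": [-1,-1,-1,-1,-1,-1,-1,-1,-1,-1,-1,-1,-1,-1,-1,-1,-1,-1,-1,-1]
}}

```text
time_s: 7.05
tool_pos: [0.5355, 0.0074, 0.0259]
tool_rot: [-180.0, -0.0, 60.6]
force: [-1.7, -3.6, 0.6]
grip_width: 0.0001
grasp_force: 1.9
```

Run:
```python
from h import *
rail(); delta([W(-.0035,0,.027)])
c=cam('side'); cv2.imwrite('pics/side2.png',cv2.cvtColor(cv2.resize(c['img'][130:290,230:400],None,fx=3,fy=3),cv2.COLOR_RGB2BGR))
```

```text
rail x,y -0.05751782618728528 0.00013887522762508632 z 0.02594315689375687 rot [-1.79996029e+02 -5.94621332e-03  6.06096608e+01] t 7.05 F [-1.72195842 -3.63148254  0.56891297]
[0.2701, 0.0005, -0.0053] [-0.0, -0.0001, -0.0005]
```

View pics/side2.png

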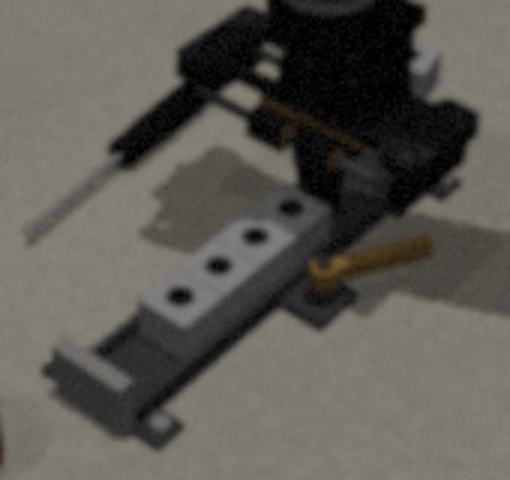

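The train is moving together, with the holes at crop (180,296), (218,265), (255,236) and (291,208), and the push force is about 4 N. I'll keep going.

>>> {"method": "step_arm", "body": {
  "delta_pos": [
    [0.01,0,0],
    [0.02,0,0],
    [0.03,0,0],
    [0.04,0,0],
    [0.05,0,0],
    [0.06,0,0],
    [0.07,0,0],
    [0.08,0,0],
    [0.09,0,0],
    [0.1,0,0],
    [0.11,0,0],
    [0.12,0,0],
    [0.13,0,0],
    [0.14,0,0],
    [0.15,0,0],
    [0.16,0,0],
    [0.17,0,0],
    [0.18,0,0],
    [0.19,0,0],
    [0.2,0,0]
  ],
  "rot": [
    [0,0,0],
    [0,0,0],
    [0,0,0],
    [0,0,0],
    [0,0,0],
    [0,0,0],
    [0,0,0],
    [0,0,0],
    [0,0,0],
    [0,0,0],
    [0,0,0],
    [0,0,0],
    [0,0,0],
    [0,0,0],
    [0,0,0],
    [0,0,0],
    [0,0,0],
    [0,0,0],
    [0,0,0],
    [0,0,0]
  ],
  "gripper": [-1,-1,-1,-1,-1,-1,-1,-1,-1,-1,-1,-1,-1,-1,-1,-1,-1,-1,-1,-1]
}}

```text
time_s: 9.6
tool_pos: [0.5551, 0.0423, 0.026]
tool_rot: [-180.0, -0.0, 60.6]
force: [-1.1, -2.6, -0.0]
grip_width: 0.0007
grasp_force: 1.5
```

>>> {"method": "step_arm", "body": {
  "delta_pos": [
    [0.01,0,0],
    [0.02,0,0],
    [0.03,0,0],
    [0.04,0,0],
    [0.045,0,0],
    [0.05,0,0]
  ],
  "rot": [
    [0,0,0],
    [0,0,0],
    [0,0,0],
    [0,0,0],
    [0,0,0],
    [0,0,0]
  ],
  "gripper": [-1,-1,-1,-1,-1,-1]
}}

```text
time_s: 10.35
tool_pos: [0.56, 0.0508, 0.026]
tool_rot: [-180.0, -0.0, 60.6]
force: [-1.5, -2.6, -0.6]
grip_width: 0.0004
grasp_force: 1.5
```

Run:
```python
from h import *
rail(); delta([W(-.0035,0,.027)])
```

```text
rail x,y -0.007677877974793026 6.0496961039042486e-05 z 0.025950659542397288 rot [-1.79998317e+02 -1.31480022e-03  6.06041418e+01] t 10.35 F [-1.47236144 -2.6497721  -0.64121182]
[0.0209, 0.0003, -0.0052] [-0.0, -0.0, -0.0005]
```

Nearly home, so I'll creep at 0.5 mm per row until the force rises.

>>> {"method": "step_arm", "body": {
  "delta_pos": [
    [0.0025,0,0],
    [0.005,0,0],
    [0.0075,0,0],
    [0.01,0,0],
    [0.0125,0,0],
    [0.015,0,0]
  ],
  "rot": [
    [0,0,0],
    [0,0,0],
    [0,0,0],
    [0,0,0],
    [0,0,0],
    [0,0,0]
  ],
  "gripper": [-1,-1,-1,-1,-1,-1]
}}

```text
time_s: 11.1
tool_pos: [0.5614, 0.0534, 0.026]
tool_rot: [-180.0, 0.0, 60.6]
force: [-1.6, -3.2, 0.3]
grip_width: 0.0006
grasp_force: 1.8
```

>>> {"method": "step_arm", "body": {
  "delta_pos": [
    [0.0025,0,0],
    [0.005,0,0],
    [0.0075,0,0],
    [0.0075,0,0]
  ],
  "rot": [
    [0,0,0],
    [0,0,0],
    [0,0,0],
    [0,0,0]
  ],
  "gripper": [-1,-1,-1,-1]
}}

```text
time_s: 11.6
tool_pos: [0.5614, 0.0534, 0.026]
tool_rot: [-179.9, 0.1, 60.6]
force: [-4.5, -5.6, 2.7]
grip_width: 0.0004
grasp_force: 3.3
```

>>> {"method": "step_arm", "body": {
  "delta_pos": [
    [0.0025,0,0],
    [0.005,0,0],
    [0.005,0,0]
  ],
  "rot": [
    [0,0,0],
    [0,0,0],
    [0,0,0]
  ],
  "gripper": [-1,-1,-1]
}}

```text
time_s: 11.98
tool_pos: [0.5614, 0.0534, 0.026]
tool_rot: [-179.9, 0.2, 60.5]
force: [-5.5, -6.7, 4.1]
grip_width: 0.0005
grasp_force: 4.3
```

Run:
```python
from h import *
rail()
c=cam('top'); g=c['img']
cv2.imwrite('pics/top3.png',cv2.cvtColor(cv2.convertScaleAbs(cv2.resize(g[145:275,225:395],None,fx=4.5,fy=4.5,interpolation=cv2.INTER_CUBIC),alpha=1.5),cv2.COLOR_RGB2BGR))
c=cam('side'); cv2.imwrite('pics/side3.png',cv2.cvtColor(cv2.convertScaleAbs(cv2.resize(c['img'][170:290,230:400],None,fx=4,fy=4,interpolation=cv2.INTER_CUBIC),alpha=1.4),cv2.COLOR_RGB2BGR))
```

```text
rail x,y -0.004699234607353687 5.761866952810403e-05 z 0.02595511097683023 rot [-179.9166244     0.18431897   60.53777174] t 11.975 F [-5.51827571 -6.74834709  4.12489085]
```

View pics/side3.png

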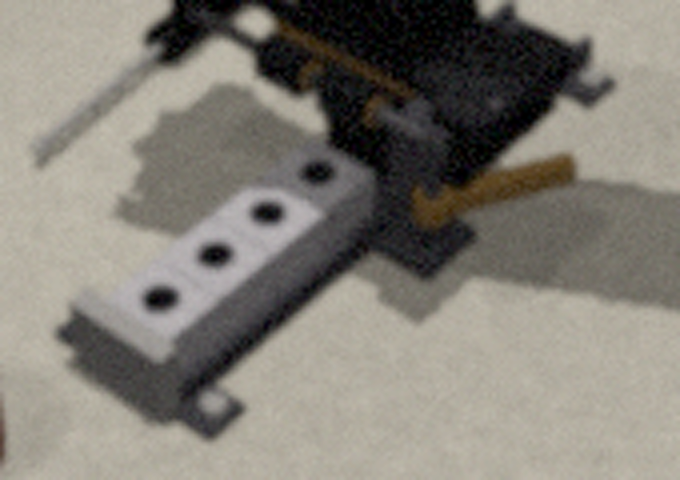

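The train is home: spacer 1 is against the stop (crop (120,310)) with the four holes evenly spaced, and the force rose to about 10 N with no further motion. Now I'll back off, lift and move to the outer side of the keeper.

>>> {"method": "step_arm", "body": {
  "delta_pos": [
    [-0.01,0,0],
    [-0.03,0,0],
    [-0.07,0,0],
    [-0.11,0,0],
    [-0.12,0,-0.1],
    [-0.12,0,-0.25],
    [-0.12,0,-0.38],
    [-0.12,-0.15,-0.38],
    [-0.12,-0.35,-0.38],
    [-0.12,-0.53,-0.38],
    [-0.12,-0.53,-0.38],
    [-0.12,-0.53,-0.38]
  ],
  "rot": [
    [0,0,0],
    [0,0,0],
    [0,0,0],
    [0,0,0],
    [0,0,0],
    [0,0,0],
    [0,0,0],
    [0,0,0],
    [0,0,0],
    [0,0,0],
    [0,0,0],
    [0,0,0]
  ],
  "gripper": [-1,-1,-1,-1,-1,-1,-1,-1,-1,-1,-1,-1]
}}

```text
time_s: 13.58
tool_pos: [0.4599, 0.0866, 0.1032]
tool_rot: [179.9, -0.1, 60.6]
force: [0.9, -0.2, 0.3]
grip_width: 0.0002
grasp_force: 0.0
```

Run:
```python
from h import *
rail(); delta([W(-.0275,.106,.035)])
a,b,r=.0095,.015,.050
P=[]
for th in range(60,181,10):
    t=np.radians(th); d=np.array([-np.sin(t),np.cos(t)]); n=np.array([-np.cos(t),-np.sin(t)])
    P.append(np.array([-.003,.048])+r*d-n*(.005+a*abs(n[0])+b*abs(n[1]))); print(th,(P[-1]*1e3).round(1),end=' ')
```

```text
rail x,y -0.025574290396850188 0.10484997098766437 z 0.10324321550227815 rot [ 1.79894764e+02 -1.29233549e-01  6.05884722e+01] t 13.575 F [ 0.88691368 -0.17500539  0.30170469]
[-0.0104, -0.0064, 0.3412] [0.0012, -0.0015, -0.0007]
60 [-34.9  92.7] 70 [-42.3  86.1] 80 [-48.5  77.8] 90 [-53.  68.] 100 [-56.   60.4] 110 [-57.6  51.9] 120 [-57.7  42.7] 130 [-55.8  33.2] 140 [-51.9  23.8] 150 [-46.   15.1] 160 [-38.    7.5] 170 [-28.4   1.7] 180 [-17.5  -2. ]
```

>>> {"method": "step_arm", "body": {
  "delta_pos": [
    [-0.01,-0.006,0.1],
    [-0.01,-0.006,0.2],
    [-0.01,-0.006,0.28],
    [-0.01,-0.006,0.335],
    [-0.01,-0.006,0.335],
    [-0.01,-0.006,0.335]
  ],
  "rot": [
    [0,0,0],
    [0,0,0],
    [0,0,0],
    [0,0,0],
    [0,0,0],
    [0,0,0]
  ],
  "gripper": [-1,-1,-1,-1,-1,-1]
}}

```text
time_s: 14.32
tool_pos: [0.4571, 0.0856, 0.0354]
tool_rot: [180.0, -0.0, 60.6]
force: [0.2, 0.4, 0.2]
grip_width: 0.0006
grasp_force: 0.0
```

>>> {"method": "step_arm", "body": {
  "delta_pos": [
    [-0.02,0.033,0],
    [-0.037,0.0665,0],
    [-0.056,0.083,0],
    [-0.074,0.0995,0],
    [-0.09,0.12,0],
    [-0.105,0.141,0],
    [-0.117,0.166,0],
    [-0.1275,0.19,0],
    [-0.135,0.209,0],
    [-0.1425,0.228,0],
    [-0.147,0.249,0],
    [-0.1505,0.2705,0],
    [-0.1515,0.2935,0],
    [-0.151,0.3165,0],
    [-0.147,0.34,0],
    [-0.1415,0.364,0],
    [-0.132,0.3875,0],
    [-0.122,0.411,0],
    [-0.107,0.433,0],
    [-0.0925,0.4545,0]
  ],
  "rot": [
    [0,0,0],
    [0,0,0],
    [0,0,0],
    [0,0,0],
    [0,0,0],
    [0,0,0],
    [0,0,0],
    [0,0,0],
    [0,0,0],
    [0,0,0],
    [0,0,0],
    [0,0,0],
    [0,0,0],
    [0,0,0],
    [0,0,0],
    [0,0,0],
    [0,0,0],
    [0,0,0],
    [0,0,0],
    [0,0,0]
  ],
  "gripper": [-1,-1,-1,-1,-1,-1,-1,-1,-1,-1,-1,-1,-1,-1,-1,-1,-1,-1,-1,-1]
}}

```text
time_s: 16.82
tool_pos: [0.527, 0.0249, 0.0349]
tool_rot: [-180.0, -0.0, 60.6]
force: [-1.2, 0.3, 0.5]
grip_width: 0.0004
grasp_force: 0.3
```

Run:
```python
from h import *
rail(); delta([W(-.038,.0075,.036),W(-.0284,.0017,.036),W(-.0175,-.002,.036)])
c=cam('side'); cv2.imwrite('pics/side4.png',cv2.cvtColor(cv2.convertScaleAbs(cv2.resize(c['img'][170:290,230:400],None,fx=4,fy=4,interpolation=cv2.INTER_CUBIC),alpha=1.4),cv2.COLOR_RGB2BGR))
```

```text
rail x,y -0.046449065998297095 0.016105433445332086 z 0.03493367632489517 rot [-1.79998632e+02 -4.99385373e-04  6.06114213e+01] t 16.825 F [-1.1712492   0.26681605  0.50297955]
[0.0423, 0.043, -0.0053] [-0.0, -0.0, -0.0004]
[0.0903, 0.072, -0.0053] [-0.0, -0.0, -0.0004]
[0.1448, 0.0904, -0.0053] [-0.0, -0.0, -0.0004]
```

View pics/side4.png

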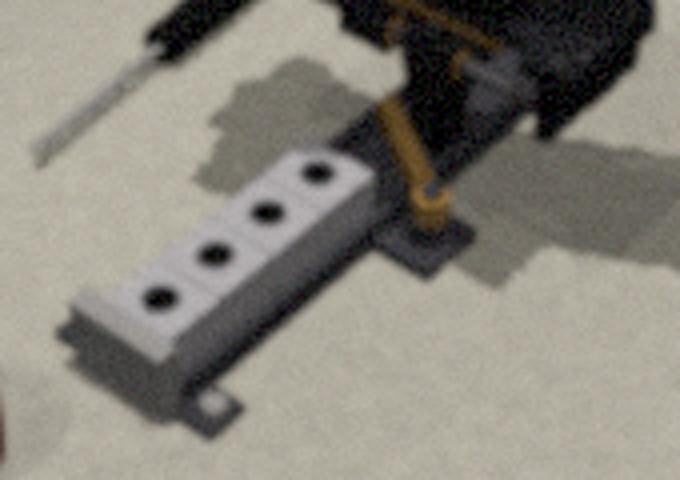

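The keeper is now pushed across the channel, with its tip at crop (388,102) and about 30° left to go. The train has not moved. I'll finish the swing slowly.

>>> {"method": "step_arm", "body": {
  "delta_pos": [
    [0.015,0.015,0],
    [0.03,0.03,0],
    [0.042,0.043,0],
    [0.055,0.052,0],
    [0.067,0.06,0],
    [0.079,0.067,0],
    [0.09,0.072,0],
    [0.1,0.076,0],
    [0.11,0.08,0],
    [0.12,0.084,0],
    [0.13,0.087,0],
    [0.135,0.09,0],
    [0.14,0.09,0],
    [0.14,0.09,0]
  ],
  "rot": [
    [0,0,0],
    [0,0,0],
    [0,0,0],
    [0,0,0],
    [0,0,0],
    [0,0,0],
    [0,0,0],
    [0,0,0],
    [0,0,0],
    [0,0,0],
    [0,0,0],
    [0,0,0],
    [0,0,0],
    [0,0,0]
  ],
  "gripper": [-1,-1,-1,-1,-1,-1,-1,-1,-1,-1,-1,-1,-1,-1]
}}

```text
time_s: 18.62
tool_pos: [0.5562, 0.0402, 0.035]
tool_rot: [180.0, 0.0, 60.6]
force: [0.0, -0.4, -0.3]
grip_width: 0.0007
grasp_force: 0.3
```

>>> {"method": "step_arm", "body": {
  "delta_pos": [
    [0.0025,0,0],
    [0.005,0,0],
    [0.0075,0,0],
    [0.01,0,0],
    [0.01,0,0]
  ],
  "rot": [
    [0,0,0],
    [0,0,0],
    [0,0,0],
    [0,0,0],
    [0,0,0]
  ],
  "gripper": [-1,-1,-1,-1,-1]
}}

```text
time_s: 19.25
tool_pos: [0.5563, 0.0404, 0.0349]
tool_rot: [-180.0, 0.1, 60.5]
force: [-3.2, -4.9, 2.8]
grip_width: 0.0006
grasp_force: 3.1
```

The keeper is at its limit: the tool stopped 13.9 mm behind its train-home position, against 14 mm expected. One more light press, then I'll withdraw.

>>> {"method": "step_arm", "body": {
  "delta_pos": [
    [0.004,0,0],
    [0.004,0,0],
    [-0.005,0,0],
    [-0.02,0,0],
    [-0.06,0,0],
    [-0.12,0,0],
    [-0.15,0,-0.1],
    [-0.15,0,-0.3],
    [-0.15,0,-0.6],
    [-0.5,0,-0.8],
    [-0.8,0.3,-0.8],
    [-0.8,0.3,-0.8],
    [-0.8,0.3,-0.8]
  ],
  "rot": [
    [0,0,0],
    [0,0,0],
    [0,0,0],
    [0,0,0],
    [0,0,0],
    [0,0,0],
    [0,0,0],
    [0,0,0],
    [0,0,0],
    [0,0,0],
    [0,0,0],
    [0,0,0],
    [0,0,0]
  ],
  "gripper": [-1,-1,-1,-1,-1,-1,-1,-1,-1,-1,-1,-1,-1]
}}

```text
time_s: 20.88
tool_pos: [0.5307, -0.131, 0.197]
tool_rot: [179.8, -0.0, 60.2]
force: [-0.6, 0.0, 0.4]
grip_width: 0.0005
grasp_force: 0.0
```

Run:
```python
from h import *
rail()
c=cam('side'); cv2.imwrite('pics/side5.png',cv2.cvtColor(cv2.convertScaleAbs(cv2.resize(c['img'][140:300,180:440],None,fx=3,fy=3,interpolation=cv2.INTER_CUBIC),alpha=1.4),cv2.COLOR_RGB2BGR))
c=cam('top'); cv2.imwrite('pics/top5.png',cv2.cvtColor(cv2.convertScaleAbs(cv2.resize(c['img'][145:275,225:395],None,fx=4.5,fy=4.5,interpolation=cv2.INTER_CUBIC),alpha=1.5),cv2.COLOR_RGB2BGR))
```

```text
rail x,y -0.18051533491888885 -0.06353755230884603 z 0.19701248290653897 rot [ 1.79824765e+02 -4.20606238e-02  6.02155704e+01] t 20.875 F [-0.55455752  0.03815318  0.42819379]
```

View pics/top5.png

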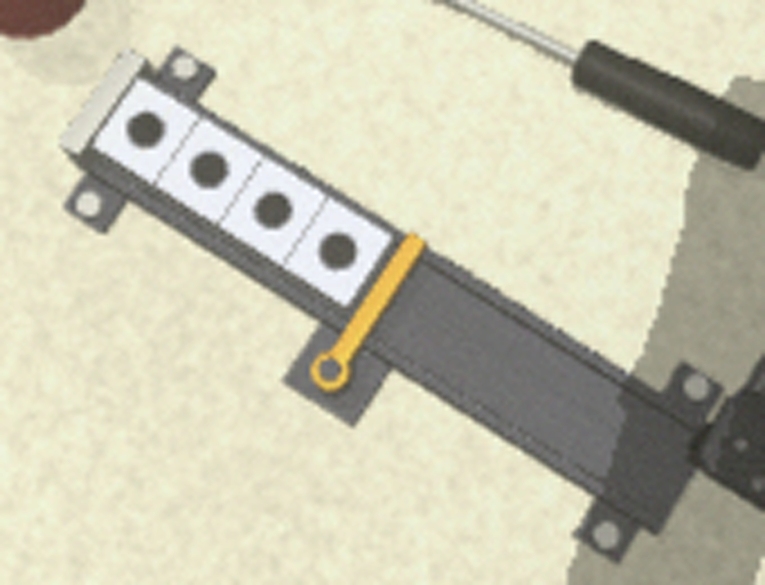

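View pics/side5.png

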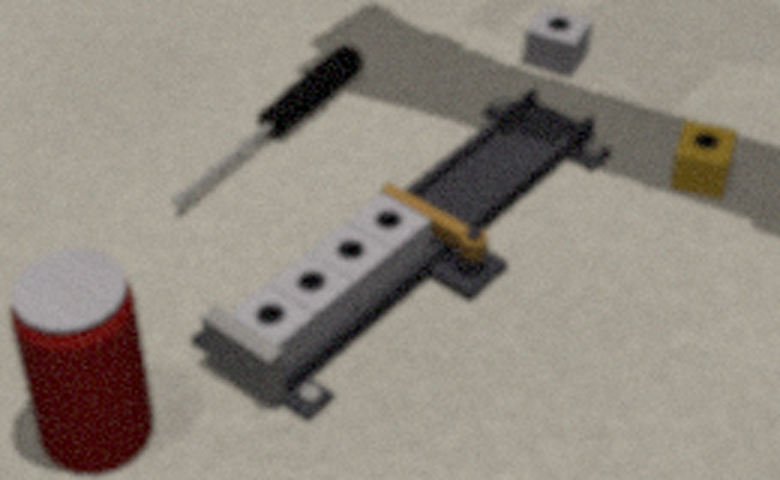

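The train sits against the stop, with its holes from (145,128) to (337,250) in the top crop. The keeper is square across the channel behind it, from (329,370) to (413,240). The bystanders are where they were and the arm is clear.

```bash
python3 -c "
from cell import env
print(env.sign_off())"
```

```text
the job is handed in; nothing more can be done
None
```

The four spacers were pushed home as one touching train against the end stop, the keeper is fully shut behind them, nothing else appears to have moved, and the job was handed in at about 21 s of the 54 s limit.

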